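# Move a tile specimen from the slotted rack to the draining stand and lock its keeper

### The arm

A 7-joint arm with a two-finger parallel gripper is mounted at the origin on a cart in front of the work surface, level with it; the furniture and walls round the work are solid. World frame = base frame: x ahead of the robot, y to its left, z up, the work surface at z = 0. Lengths are in m, angles in rad, forces in N, time in s.
With the tool pointing down it reaches from about 0.4 to 0.875 m from the base axis. Payload 6.5 kg.
Tool frame: the origin (TCP) lies at the very end of the fingers, on their centre line; the grasp point (between the pads) lies 19 mm behind it; z points along the fingers, y is the line along which they close (so a half turn about z gives the same grasp; the last joint's range is limited). The gripper opens to 85 mm and grips with 20 to 120 N. Pads are 22 mm wide; open, the fingers measure 114 mm over their backs; the gripper's body (76 mm by 85 mm) begins 54 mm behind the grasp point. The pads swing forward as they close: fully open they stand 13 mm farther back than shut.
Start: joints at [-1.315, 0.536, -0.004, 1.538, 0.003, 1.067, -0.071], TCP at [0.206, 0.617, 0.231] pointing down, gripper open.
Joint ranges: [-2.7, 2.7], [-0.37, 2.16], [-1.27, 1.26], [0.24, 2.4], [-1.31, 4.45], [0.19, 1.91], [-2.76, 2.76]. Speed limits (rad/s): [2.39, 2.39, 3.14, 3.14, 3.14, 3.14, 3.14].

### API

Orientations are given as a unit quaternion [w, x, y, z].
In Python, from station import sense, eyes, r gives the robot as it stands.
- The arm moves only by the shell command python3 -m handwheel 'ROWS' [OPENING] [FORCE]. ROWS is JSON, a list of rows, each a list of 6 numbers: the shift along the world's x, y, z in m, then the turn, a rotation vector about the world's x, y, z in degrees. In form: [[dx, dy, dz, ax, ay, az], ...]. A call has 1 to 5 rows; each row shifts and turns the commanded pose from where the row before left it; what a row does not reach is not made up. A row lasts 1/12 s, in which the tool goes at most 41.7 mm and 7.16 degrees, less where a joint would pass 70% of its speed; a pose out of reach is approached as far as the arm can. A call is refused whole if a number of a shift passes 0.0417 or a number of a turn 7.16, either way. A call with a gripper value outside its range is refused whole. OPENING is the finger opening in m, from 0 to 0.0854, set as the call begins (- or left out, the last holds). The fingers move at their own pace and stop on an object; FORCE is the grip in N (left out, the last holds). Time passes only in rows, so rows that do not move let the fingers close. It gives the time, the measured TCP pose, the force, the opening and the grip force at its end, in the units of the state.
- sense(): the state, without advancing time (a new reading comes with each control period).
- eyes.read_camera(name): name is "side" or "top"; returns the picture (384x512x3 uint8, red, green, blue); there is no depth.
- eyes.camera_model(name): a dict with "mtx" (3x3 intrinsics, pixels), "extrinsics" (4x4, takes a point from world to camera coordinates). Camera axes: x right, y up, looking along -z (the intrinsics and any distortion apply to the point x, -y, -z); pixel columns grow to the right and rows downward; lengths in m; the calibration is good to about 2 mm. A picture is of the moment at which its call begins. camera_model takes no time and is no camera call.
- r.hand_in(): hands the job in; it is judged then, once.
Trained networks look in the newest picture that a camera, given by its name, has taken for a name from the list of things; names that differ only in an ending like _2 or _b are one class to them, and where a whole thing is asked for, a point or a joint stands for the part that bears it (a point fixed in the world has none). Each returns a list of dicts, best first, with "p" (0 to 1); they miss things now and then, are a little off and sometimes report something else, mostly with a low value. They report only what shows in the picture. A call takes as long as a camera call. They do not tell look-alikes from the thing itself.
- eyes.outline_of(thing, camera): "mask" (384x512 bool, what is visible of it) and "centre" ([column, row] in pixels, amid what is visible of it).
- eyes.place_of(thing, camera): "centre" ([column, row] in pixels: a listed point, or the origin of a listed thing).
The state is a dict: "time_s": time; "qpos": joint angles; "joint_vel": joint speeds; "joint_efforts": joint torques, N m; "position": TCP position; "ee_rot": TCP orientation; "contact_force": force on the tool from outside, world axes, zero at the start; "torque": the same for the moment, N m; "grip_width": finger opening in m; "grip_force": force on a finger pad.
Only numpy, scipy, OpenCV 4.12 (cv2) and the standard library are available. Lean on these libraries where they do the work, as an engineer would, in place of code of your own. Each camera call takes 0.05 s, during which the arm holds its last target. There are 200 camera calls.

### The job

Swing the draining stand's keeper well open, slide the tall narrow ceramic tile straight up out of the slotted rack, and stand it on end on the sloped stand, its whole lower edge on the ledge and its back flat against the board. Let go of the tile, then turn the lock collar by its upright grip back to the locked mark so that the keeper holds the tile in. Leave the other two tiles in their slots and do not disturb the bottle, beaker or jar.

Things in the scene. Friction and masses are not known exactly. Their poses are not given: they have to be found in the camera images.
- rack: Fixed wire rack, 136 x 100 x 57 mm, on a grey base whose top (floor of the slots) is 12 mm above the table. Origin: centre of its underside. Three slots at x = -42, 0, +42 mm run along its y, each 11 mm wide between two wire hoops whose tops are 57 mm above the table; slot ends are open. The order of the tiles varies.
- tile: The tile to move: tan-brown unglazed ceramic plate, 8 mm thick (x), 80 mm wide (y), 130 mm tall (z), the only one both tall and narrow; about 0.19 kg. Origin: centre of its lower edge, which stands on the rack base. It may stand up to 8 mm off the middle of its slot along the slot.
- tile_wide: tan-brown unglazed ceramic tile that stays: 8 mm thick (x), 110 mm wide (y), 130 mm tall (z). Origin: centre of its lower edge.
- tile_short: tan-brown unglazed ceramic tile that stays: 8 mm thick (x), 80 mm wide (y), only 100 mm tall (z). Origin: centre of its lower edge.
- stand: Fixed aluminium draining stand; base plate 125 x 160 x 12 mm. Origin on the table plane below the foot of the sloped board; its front is -x, z is up. Carries the sloped bed, and on its -y side the post with the keeper.
- bed: Ledge and backboard of the stand, leaning back 20 degrees. Origin: middle of their inner corner, 22 mm above the table; z up the board, x back through it, y along the ledge. Board: face at x = 0, 110 wide, 85 high, 6 thick. Ledge: 110 wide, z = 0, to a lip 6 mm high at x = -26 to -30. Seated tile: its origin at x = -4, z = 0, its z along this z; its top 45 mm stand free above the board.
- keeper (a joint): Lock collar (40 mm steel ring on a post) with keeper finger and grip arm, turning about the vertical. 0 rad = locked, at its stop, white line over the black mark, finger along the stand's +y, its rubber pad 3.5 mm before the seated tile's face, 42 mm above the ledge. Grows counter-clockwise from above as it opens, to 2.0; well open above 1. Stays where left; starts at 0 to 0.65.
- keeper_grip (a point): Point on the axis of the collar's upright round black grip: diameter 16 mm, rising from 64 to 122 mm above the table; this point is 106 mm above the table and 45 mm from the collar's axis. At 0 rad it lies on the stand's -x side of the collar's axis; at 1.57 rad on the -y side.
- keeper_pivot (a point): Point on the collar's vertical axis, 64 mm above the table; fixed to the stand at x = -12, y = -78 mm. The keeper finger is 64 mm long, 12 mm thick.
- bottle: Bystander: brown bottle with screw cap, 62 mm across, 129 mm tall, loose. Origin: centre of its underside.
- beaker: Bystander: small clear beaker, 55 mm across, 67 mm tall, loose. Origin: centre of its underside.
- jar: Bystander: clear jar of soil, 54 mm across, 62 mm tall, loose. Origin: centre of its underside.
Not all that is in view belongs to the job. What is shaped like the tile_short but blue or green is not meant.

How it is judged:
By the outcome, as a careful person would: the job done as asked, in the order asked, and still so for the second after the job is handed in, with the robot touching nothing.
It also fails if it takes over 59 s, if anything falls off the work surface, if the arm or the gripper's body presses on something with over 40 N, if the wrist force passes 120 N, or if a joint passes its speed limit or range.

## Working session

There is one attempt and no reset: what is moved stays moved. The work goes in short steps, Python scripts to look and compute and a shell command to move; the robot and the scene stay as the last step left them, time stands still between calls to the robot, and variables do not carry over. Pictures are saved under pics/ and viewed, at most 10 in all, crops included, and the job is handed in when it is done.

```bash
mkdir -p pics; ls; python3 - <<'E'
from station import sense, eyes, r
import cv2,numpy as np
s=sense();print({k:np.round(v,3).tolist() for k,v in s.items()})
for n in ("side","top"):
    im=eyes.read_camera(n);cv2.imwrite(f"pics/{n}0.png",im[:,:,::-1])
    m=eyes.camera_model(n);print(n,np.round(m["mtx"],1).tolist(),np.round(m["extrinsics"],3).tolist(),[k for k in m])
    for t in ["rack","tile","tile_wide","tile_short","stand","bed","keeper","keeper_grip","keeper_pivot","bottle","beaker","jar"]:
        print(t,[(np.round(d["centre"],1).tolist(),round(float(d["p"]),2)) for d in eyes.place_of(t,n)][:4])
E
```

```text
pics
{'time_s': 0.0, 'qpos': [-1.315, 0.537, -0.004, 1.539, 0.003, 1.067, -0.071], 'joint_vel': [-0.001, 0.0, 0.002, -0.001, 0.001, -0.001, -0.001], 'joint_efforts': [-0.0, -58.342, 1.048, -25.91, 0.012, 0.01, 0.0], 'position': [0.205, 0.616, 0.23], 'ee_rot': [-0.0, 0.16, 0.987, -0.001], 'contact_force': [0.054, 0.219, 0.152], 'torque': [-0.031, 0.026, 0.001], 'grip_force': 0.0, 'grip_width': 0.085}
side [[459.5, 0.0, 259.9], [0.0, 459.5, 188.7], [0.0, 0.0, 1.0]] [[0.823, -0.568, -0.01, -0.446], [0.307, 0.43, 0.849, -0.23], [-0.478, -0.702, 0.528, -0.93], [0.0, 0.0, 0.0, 1.0]] ['mtx', 'extrinsics']
rack [([316.1, 268.2], 0.79)]
tile [([333.8, 256.5], 0.68)]
tile_wide [([302.4, 266.8], 0.84)]
tile_short [([257.5, 294.9], 0.92), ([224.4, 264.1], 0.9), ([318.3, 262.4], 0.74), ([285.9, 198.9], 0.59)]
stand [([214.9, 196.6], 0.67)]
bed []Traceback (most recent call last):
  File "<stdin>", line 8, in <module>
ValueError: it knows: beaker, bed, bottle, jar, keeper_grip, keeper_pivot, rack, stand, tile, tile_short, tile_wide
```

```bash
cat > h.py <<'E'
from station import sense, eyes, r
import cv2,numpy as np
from scipy.spatial.transform import Rotation as R
def tri(ps,seconds=("side","top")):
    A=[]
    for n,p in ps.items():
        m=eyes.camera_model(n);P=np.array(m["mtx"])@np.diag([1,-1,-1])@np.array(m["extrinsics"])[:3]
        A+= [p[0]*P[2]-P[0],p[1]*P[2]-P[1]]
    v=np.linalg.svd(np.array(A))[2][-1];return v[:3]/v[3]
def proj(n,X):
    m=eyes.camera_model(n);P=np.array(m["mtx"])@np.diag([1,-1,-1])@np.array(m["extrinsics"])[:3]
    q=np.c_[np.atleast_2d(X),np.ones(len(np.atleast_2d(X)))]@P.T;return q[:,:2]/q[:,2:]
def ray(n,p,z):
    m=eyes.camera_model(n);E=np.array(m["extrinsics"]);d=np.linalg.inv(m["mtx"])@[p[0],p[1],1]
    d=E[:3,:3].T@(d*[1,-1,-1]);c=-E[:3,:3].T@E[:3,3];return c+d*(z-c[2])/d[2]
E
python3 - <<'E'
from h import *
im={}
for n in ("side","top"):
    im=eyes.read_camera(n);cv2.imwrite(f"pics/{n}1.png",cv2.resize(im[:,:,::-1],(800,600),interpolation=cv2.INTER_CUBIC))
Z=dict(rack=0,tile=.012,tile_wide=.012,tile_short=.012,stand=0,bed=.022,keeper_grip=.106,keeper_pivot=.064,bottle=0,beaker=0,jar=0)
for t,z in Z.items():
    for n in ("side","top"):
        for d in eyes.place_of(t,n)[:5]:
            print(t,n,np.round(d["centre"],1).tolist(),round(float(d["p"]),2),np.round(ray(n,d["centre"],z),3)[:2])
E
```

```text
rack top [339.8, 199.5] 0.74 [ 0.53  -0.256]
tile side [331.8, 255.6] 0.75 [ 0.569 -0.242]
tile top [341.2, 181.6] 0.86 [ 0.574 -0.257]
tile_wide side [302.8, 267.2] 0.95 [ 0.492 -0.235]
tile_wide top [331.4, 212.5] 0.97 [ 0.495 -0.232]
tile_short side [256.5, 295.1] 0.94 [ 0.364 -0.246]
tile_short side [319.6, 265.3] 0.86 [ 0.526 -0.251]
tile_short side [284.1, 195.7] 0.69 [0.632 0.016]
tile_short side [225.4, 264.8] 0.63 [ 0.359 -0.132]
tile_short top [336.2, 198.7] 0.74 [ 0.53  -0.244]
tile_short top [230.3, 150.8] 0.66 [0.648 0.027]
tile_short top [339.0, 259.6] 0.64 [ 0.377 -0.25 ]
tile_short top [289.3, 259.8] 0.5 [ 0.375 -0.126]
stand side [308.7, 221.2] 0.7 [ 0.622 -0.1  ]
stand side [216.2, 192.7] 0.55 [0.499 0.152]
stand top [184.6, 207.3] 0.67 [0.503 0.139]
bed side [215.5, 186.5] 0.62 [0.497 0.15 ]
bed top [182.8, 208.9] 0.72 [0.496 0.141]
keeper_grip side [205.2, 181.0] 0.7 [0.426 0.065]
keeper_grip top [209.1, 238.9] 0.57 [0.42  0.068]
keeper_pivot side [222.3, 190.0] 0.81 [0.471 0.065]
keeper_pivot side [237.0, 233.1] 0.66 [ 0.406 -0.109]
keeper_pivot side [217.8, 196.9] 0.16 [0.445 0.043]
keeper_pivot top [210.0, 219.3] 0.9 [0.468 0.07 ]
keeper_pivot top [253.3, 228.0] 0.32 [ 0.449 -0.033]
bottle side [307.1, 219.3] 0.87 [ 0.624 -0.091]
bottle side [220.0, 189.8] 0.58 [0.516 0.159]
bottle top [276.6, 159.8] 0.9 [ 0.63  -0.093]
beaker side [236.5, 234.9] 0.59 [ 0.444 -0.042]
beaker top [257.5, 233.0] 0.89 [ 0.441 -0.046]
jar side [166.6, 180.3] 0.71 [0.415 0.295]
jar top [127.6, 241.6] 0.79 [0.414 0.278]
```

View pics/side1.png

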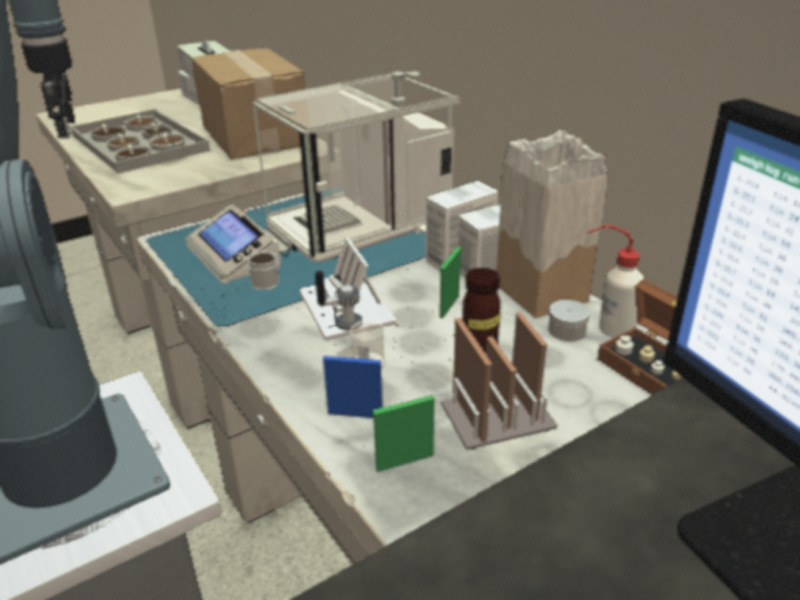

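View pics/top1.png

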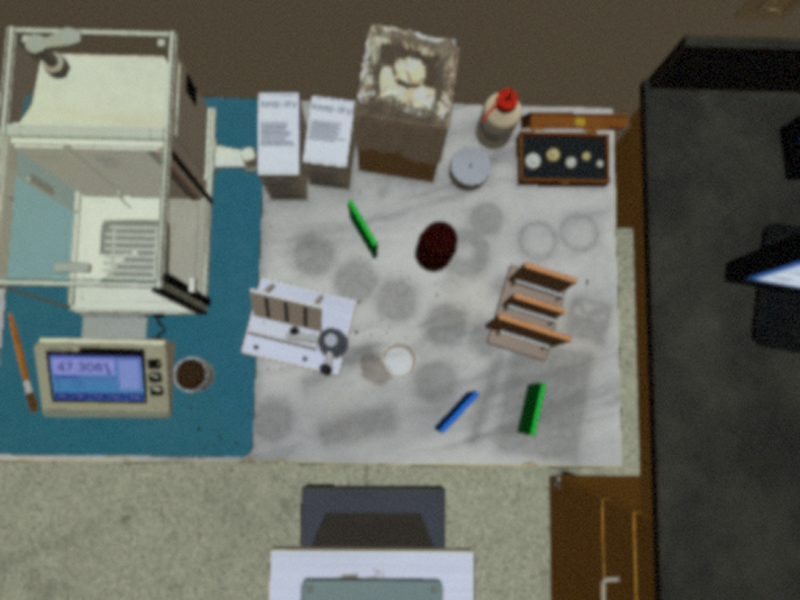

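In the side view (800x600) the tiles stand in the rack at (472,375), (502,385) and (530,355). The stand is at (348,300) with its black grip at (320,288). In the top view the rack is at (530,310), the stand at (298,325), the collar at (332,342) and the grip at (326,369).

Candidates in the side view:
- Tan-brown (472,375): front slot, tall and wide.
- Tan-brown (502,385): middle slot, short.
- Tan-brown (530,355): rear slot, tall and narrow. I choose this one.
- Blue (353,387), green (404,432) and green (450,283): distractors.

I'll check the choice in a close crop.

```bash
python3 - <<'E'
from h import *
c={"side":[(270,195),(185,135)],"top":[(290,150),(150,165)]}
rows=[]
for n in ("side","top"):
    im=eyes.read_camera(n)[:,:,::-1]
    rows.append(np.hstack([cv2.resize(im[y:y+75,x:x+100] if 1 else 0,(400,300),interpolation=cv2.INTER_CUBIC) for x,y in c[n]]))
    for t in ["tile","tile_wide","tile_short","stand","bed","keeper_grip","rack"]:
        for d in eyes.outline_of(t,n)[:3]:
            m=d["mask"].astype(np.uint8); 
            rc=cv2.minAreaRect(cv2.findNonZero(m)); print(n,t,round(float(d["p"]),2),np.round(d["centre"]),m.sum(),np.round(cv2.boxPoints(rc),1).tolist())
            np.save(f"pics/m_{n}_{t}_{int(d['centre'][0])}.npy",m)
cv2.imwrite("pics/crops.png",np.vstack(rows))
E
```

```text
side tile 0.96 [336. 232.] 1058 [[327.0, 200.0], [349.0, 200.0], [349.0, 267.0], [327.0, 267.0]]
side tile 0.35 [216. 188.] 382 [[201.0, 173.0], [229.0, 173.0], [229.0, 195.0], [201.0, 195.0]]
side tile_wide 0.89 [303. 239.] 1120 [[287.5, 203.39999389648438], [310.79998779296875, 201.6999969482422], [316.5, 280.5], [293.1000061035156, 282.1000061035156]]
side tile_wide 0.55 [333. 228.] 916 [[324.70001220703125, 261.1000061035156], [329.20001220703125, 198.89999389648438], [350.6000061035156, 200.39999389648438], [346.20001220703125, 262.70001220703125]]
side tile_short 0.91 [288. 183.] 410 [[278.6000061035156, 201.6999969482422], [282.0, 158.10000610351562], [294.5, 159.0], [291.1000061035156, 202.6999969482422]]
side tile_short 0.81 [227. 245.] 1332 [[206.0, 228.0], [244.0, 228.0], [244.0, 267.0], [206.0, 267.0]]
side tile_short 0.63 [258. 278.] 1507 [[237.5, 254.6999969482422], [276.0, 252.89999389648438], [278.1000061035156, 299.3999938964844], [239.60000610351562, 301.20001220703125]]
side stand 0.76 [217. 191.] 1826 [[184.1999969482422, 172.39999389648438], [225.0, 152.0], [251.
[... 1749 characters left out ...]
[149.89999389648438, 225.89999389648438], [163.10000610351562, 174.89999389648438], [230.6999969482422, 192.39999389648438], [217.39999389648438, 243.39999389648438]]
top bed 0.96 [183. 203.] 1247 [[153.3000030517578, 212.89999389648438], [160.1999969482422, 184.10000610351562], [209.8000030517578, 196.10000610351562], [202.89999389648438, 224.89999389648438]]
top keeper_grip 0.94 [209. 220.] 396 [[181.89999389648438, 213.89999389648438], [201.1999969482422, 195.39999389648438], [227.60000610351562, 223.10000610351562], [208.3000030517578, 241.5]]
top rack 0.81 [336. 206.] 986 [[310.20001220703125, 219.39999389648438], [326.5, 170.5], [364.29998779296875, 183.10000610351562], [348.0, 232.0]]
```

View pics/crops.png

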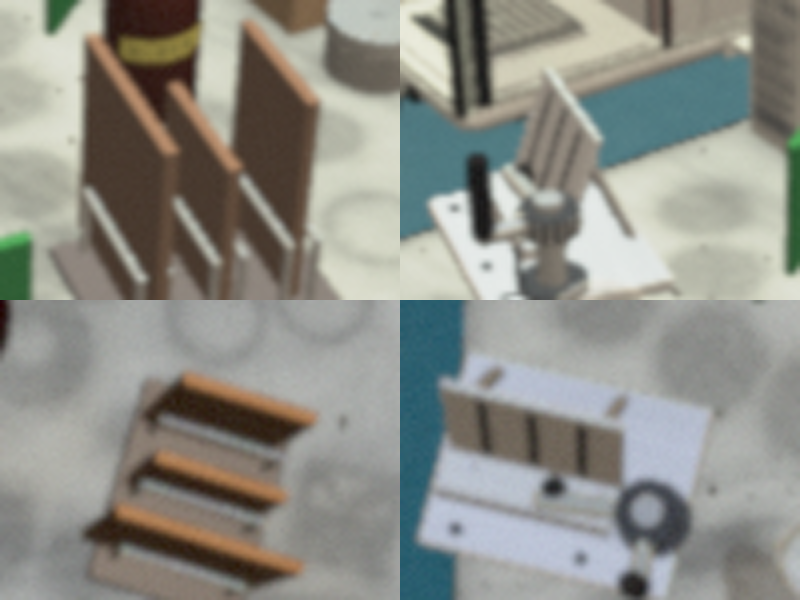

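The crop confirms the choice. The rear tile's top edge runs from side (332,200) to (349,220) and top (336,169) to (368,179). It's as tall as the wide tile and as narrow as the short one. Next I'll fit poses.

```bash
cat > fit.py <<'E'
from h import *
from scipy.optimize import least_squares
def bright(n,box):
    im=eyes.read_camera(n).astype(int);x,y,w,h=box
    s=im[y:y+h,x:x+w];m=((s[...,0]>150)&(s[...,0]-s[...,2]>50)).astype(np.uint8)
    k,l,st,c=cv2.connectedComponentsWithStats(m)
    o=[]
    for i in range(1,k):
        if st[i,4]>25:
            p=np.argwhere(l==i)[:,::-1]+[x,y];o.append((st[i,4],c[i]+[x,y],p))
    return o
E
python3 - <<'E'
from fit import *
# tops of tiles in top camera
for a,c,p in bright("top",(290,150,100,90)):
  for z in (.142,.112):
    w=np.array([ray("top",q,z)[:2] for q in p]); C=w.mean(0); e,v=np.linalg.eigh(np.cov((w-C).T)); d=v[:,1]*np.sign(v[1,1])
    t=(w-C)@d; print("tile",a,np.round(c,1),z,np.round(C,4),"yaw",round(np.degrees(np.arctan2(-d[0],d[1])),1),"len",round(np.ptp(t),4),"midrange",np.round(C+d*(t.max()+t.min())/2,4))
print("tri tops",tri({"top":(336.5,170),"side":(332,200.5)}),tri({"top":(368,179.5),"side":(349.5,220)}))
bs=np.sin(np.radians(20));bc=np.cos(np.radians(20))
def bed(x,y,z): return [x*bc+z*bs, y, .022-x*bs+z*bc]
L=[("top",bed(0,.055,.085),(160.25,184.5)),("top",bed(0,-.055,.085),(205.5,197.5)),
("top",bed(0,-.055,0),(205.5,210.5)),("side",bed(0,.055,.085),(221,152.5)),("side",bed(0,-.055,.085),(234.5,170.5)),
("top",[-.012,-.078,.064],(210,219.3)),("side",[-.012,-.078,.064],(222.3,190)),("top",[0,0,0],(184.6,207.3)),("top",bed(0,0,0),(182.8,208.9)),("side",bed(0,0,0),(215.5,186.5))]
def W(p,X): return np.r_[R.from_euler('z',p[2]).apply(X)[:2]+p[:2],X[2]+p[3]]
def f(p): return np.concatenate([proj(n,W(p,X))[0]-q for n,X,q in L]+[[p[3]*300]])
s=least_squares(f,[.5,.14,-.23,0],loss="soft_l1",x_scale=[.01,.01,.1,.01]);print("stand",s.x,np.degrees(s.x[2]));print(np.round(s.fun.reshape(-1)[:-1].reshape(-1,2),1).tolist())
pv=W(s.x,[-.012,-.078,.106]);print("pivot",pv)
top=eyes.read_camera("top").astype(int); sd=eyes.read_camera("side").astype(int)
# dark grip blob
for n,b in(("top",(195,222,35,30)),("side",(195,165,25,35))):
    im=(top if n=="top" else sd)[b[1]:b[1]+b[3],b[0]:b[0]+b[2]].max(2)
    m=(im<75).astype(np.uint8);k,l,st,c=cv2.connectedComponentsWithStats(m)
    for i in range(1,k):
        if st[i,4]>8: print(n,st[i]+[b[0],b[1],0,0,0],c[i]+b[:2])
g=tri({"side":(205.2,181),"top":(209.1,238.9)});print("grip tri",g,"r",np.linalg.norm((g-pv)[:2]),"ang",np.arctan2(*(g-pv)[1::-1])-s.x[2]-np.pi)
E
```

```text
tile 79 [352. 174.] 0.142 [ 0.5706 -0.2534] yaw -17.0 len 0.0759 midrange [ 0.5706 -0.2533]
tile 79 [352. 174.] 0.112 [ 0.5761 -0.2608] yaw -17.0 len 0.0782 midrange [ 0.5761 -0.2607]
tile 89 [344.5 193.2] 0.142 [ 0.5263 -0.2357] yaw -17.2 len 0.0718 midrange [ 0.5259 -0.237 ]
tile 89 [344.5 193.2] 0.112 [ 0.5305 -0.2426] yaw -17.2 len 0.0739 midrange [ 0.5301 -0.2439]
tile 141 [341.4 208.7] 0.142 [ 0.491  -0.2284] yaw -17.2 len 0.1063 midrange [ 0.4903 -0.2305]
tile 141 [341.4 208.7] 0.112 [ 0.4942 -0.235 ] yaw -17.2 len 0.1094 midrange [ 0.4935 -0.2372]
tri tops [ 0.57909425 -0.21808475  0.1423518 ] [ 0.55942551 -0.29037169  0.14174868]
stand [ 0.5012354   0.1399035  -0.24472704 -0.00121985] -14.021826251981272
[[-0.5, 0.7], [0.0, -0.1], [-0.8, 2.2], [0.6, -0.9], [-0.7, -0.6], [1.3, -0.9], [-0.6, -0.0], [-0.2, 0.6], [0.5, -1.9], [3.2, 1.6]]
pivot [0.47069422 0.06713512 0.10478015]
top [213 222   7   5  19] [216.36842105 223.73684211]
top [206 234   5   6  25] [208.04 236.4 ]
side [202 174   6  21  91] [204.65934066 183.49450549]
grip tri [0.42287923 0.06698304 0.10585874] r 0.04781522620257389 ang -6.035277766484517
```

```bash
M='python3 -m handwheel'
$M '[[0.0095,-0.024,0,0,0,-7],[0.0095,-0.024,0,0,0,-7],[0.0095,-0.024,0,0,0,-7],[0.0095,-0.024,0,0,0,-7],[0.0095,-0.024,0,0,0,-7]]' 0.05 25
$M '[[0.0095,-0.024,0,0,0,-7],[0.0095,-0.024,0,0,0,-7],[0.0095,-0.024,0,0,0,-7],[0.0095,-0.024,0,0,0,-7],[0.0095,-0.024,0,0,0,-7]]'
$M '[[0.0095,-0.024,0,0,0,-7],[0.0095,-0.024,0,0,0,-7],[0.0095,-0.024,0,0,0,-7],[0.0095,-0.024,0,0,0,-7],[0.0095,-0.024,0,0,0,-7]]'
$M '[[0.0095,-0.024,0,0,0,-7],[0.0095,-0.024,0,0,0,-7],[0.0095,-0.024,-0.01,0,0,-7],[0.0095,-0.024,-0.01,0,0,-7],[0.0095,-0.024,-0.01,0,0,-7]]'
$M '[[0.0095,-0.023,-0.01,0,0,-7],[0.0095,-0.023,-0.01,0,0,-7],[0.0095,-0.023,-0.01,0,0,-7],[0,0,0,0,0,0],[0,0,0,0,0,0]]'
```

```text
time_s: 2.92
position: [0.2535, 0.4955, 0.2314]
ee_rot: [-0.0, 0.452, 0.892, 0.0]
contact_force: [-0.4, -0.1, 0.7]
grip_width: 0.0501
grip_force: 0.0
time_s: 3.33
position: [0.3009, 0.3755, 0.2315]
ee_rot: [-0.0, 0.7, 0.715, 0.0]
contact_force: [-0.8, -0.8, -0.8]
grip_width: 0.0501
grip_force: 0.0
time_s: 3.75
position: [0.3484, 0.2556, 0.2315]
ee_rot: [-0.0, 0.882, 0.471, 0.0]
contact_force: [0.7, 0.1, 0.4]
grip_width: 0.0502
grip_force: 0.0
time_s: 4.17
position: [0.3962, 0.1357, 0.2014]
ee_rot: [-0.0, 0.983, 0.184, 0.001]
contact_force: [-0.7, 0.5, -0.5]
grip_width: 0.0502
grip_force: 0.0
time_s: 4.58
position: [0.4241, 0.0665, 0.1711]
ee_rot: [0.0, 1.0, 0.004, -0.0]
contact_force: [-0.3, 0.1, -0.5]
grip_width: 0.0497
grip_force: 0.0
```

```bash
M='python3 -m handwheel'
$M '[[0,0,-0.028,0,0,0],[0,0,-0.028,0,0,0],[0,0,-0.028,0,0,0],[0,0,0,0,0,0]]'
$M '[[0,0,0,0,0,0],[0,0,0,0,0,0],[0,0,0,0,0,0],[0,0,0,0,0,0],[0,0,0,0,0,0]]' 0.0 30
python3 - <<'E'
from h import *
o=[cv2.resize(eyes.read_camera(n)[y:y+75,x:x+100,::-1],(400,300),interpolation=cv2.INTER_CUBIC) for n,x,y in(("side",170,130),("top",150,165))]
cv2.imwrite("pics/g1.png",np.hstack(o))
E
```

```text
time_s: 4.92
position: [0.4212, 0.0685, 0.0843]
ee_rot: [0.001, 1.0, 0.007, -0.003]
contact_force: [-0.5, 0.9, -0.3]
grip_width: 0.05
grip_force: 0.0
time_s: 5.33
position: [0.4248, 0.0687, 0.0888]
ee_rot: [-0.001, 1.0, 0.005, 0.001]
contact_force: [-3.4, 2.8, 9.3]
grip_width: 0.0149
grip_force: 30.2
```

View pics/g1.png

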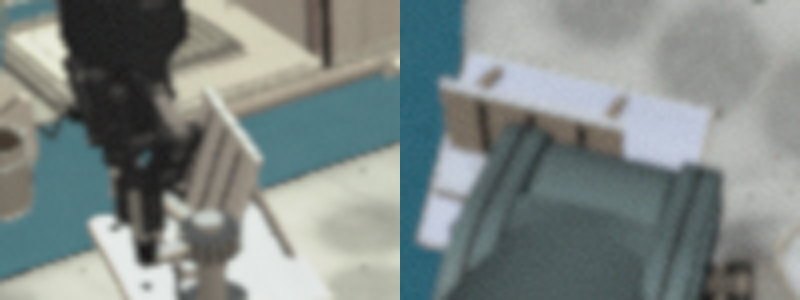

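The pads hold the black grip (about (145,230) in the left crop) at a width of 15 mm. Now I'll open the keeper along the arc.

```bash
M='python3 -m handwheel'
$M '[[0.0003,-0.0056,0,0,0,7],[0.001,-0.0055,0,0,0,7],[0.0017,-0.0053,0,0,0,7],[0.0023,-0.0051,0,0,0,7],[0.0029,-0.0048,0,0,0,7]]'
$M '[[0.0035,-0.0044,0,0,0,7],[0.004,-0.0039,0,0,0,7],[0.0044,-0.0034,0,0,0,7],[0.0048,-0.0028,0,0,0,7],[0.0051,-0.0022,0,0,0,7]]'
$M '[[0,0,0,0,0,0],[0,0,0,0,0,0]]'
```

```text
time_s: 5.85
position: [0.4333, 0.0415, 0.0888]
ee_rot: [-0.0, 0.951, 0.308, 0.001]
contact_force: [-1.2, 0.9, 5.5]
grip_width: 0.0149
grip_force: 29.9
time_s: 6.27
position: [0.4556, 0.0242, 0.0889]
ee_rot: [0.001, 0.815, 0.58, 0.001]
contact_force: [-0.3, 0.4, 3.0]
grip_width: 0.015
grip_force: 29.7
time_s: 6.43
position: [0.4556, 0.0242, 0.0888]
ee_rot: [0.001, 0.818, 0.576, 0.001]
contact_force: [-0.1, -1.3, 9.0]
grip_width: 0.0146
grip_force: 30.6
```

```bash
M='python3 -m handwheel'
$M '[[0,0,0,0,0,0],[0,0,0,0,0,0],[0,0,0.02,0,0,0],[0,0,0.035,0,0,0],[0,0,0.035,0,0,0]]' 0.036
$M '[[0,0,0.03,0,0,0],[0.0115,-0.0278,0.01,0,0,0.5],[0.0115,-0.0278,0,0,0,0.5],[0.0115,-0.0278,0,0,0,0.5],[0.0115,-0.0278,0,0,0,0.5]]'
$M '[[0.0115,-0.0278,0,0,0,0.6],[0.0115,-0.0278,0,0,0,0],[0.0115,-0.0278,0,0,0,0],[0.0115,-0.0278,0,0,0,0],[0.0115,-0.0278,0,0,0,0]]'
$M '[[0.0115,-0.0278,0,0,0,0],[0,0,-0.02,0,0,0],[0,0,-0.01,0,0,0],[0,0,0,0,0,0],[0,0,0,0,0,0]]'
python3 - <<'E'
from h import *
s=sense();print(R.from_quat(np.roll(s["ee_rot"],-1)).as_matrix().round(3).tolist())
o=[cv2.resize(eyes.read_camera(n)[y:y+75,x:x+100,::-1],(400,300),interpolation=cv2.INTER_CUBIC) for n,x,y in(("side",270,170),("side",175,130),("top",290,145),("top",150,165))]
cv2.imwrite("pics/g2.png",np.vstack([np.hstack(o[:2]),np.hstack(o[2:])]))
E
```

```text
time_s: 6.85
position: [0.4527, 0.0245, 0.1778]
ee_rot: [-0.0, 0.817, 0.577, -0.001]
contact_force: [0.8, 0.7, -0.7]
grip_width: 0.0361
grip_force: 0.0
time_s: 7.27
position: [0.5004, -0.0873, 0.2179]
ee_rot: [0.0, 0.806, 0.592, 0.0]
contact_force: [1.0, -0.0, 0.5]
grip_width: 0.0358
grip_force: 0.0
time_s: 7.68
position: [0.5578, -0.2265, 0.2173]
ee_rot: [-0.0, 0.803, 0.595, -0.0]
contact_force: [0.6, -0.1, 0.6]
grip_width: 0.0361
grip_force: 0.0
time_s: 8.1
position: [0.5685, -0.2515, 0.1866]
ee_rot: [-0.001, 0.803, 0.596, -0.0]
contact_force: [-0.4, 0.1, 0.1]
grip_width: 0.0361
grip_force: 0.0
[[0.289, 0.957, -0.002], [0.957, -0.289, 0.002], [0.001, -0.003, -1.0]]
```

View pics/g2.png

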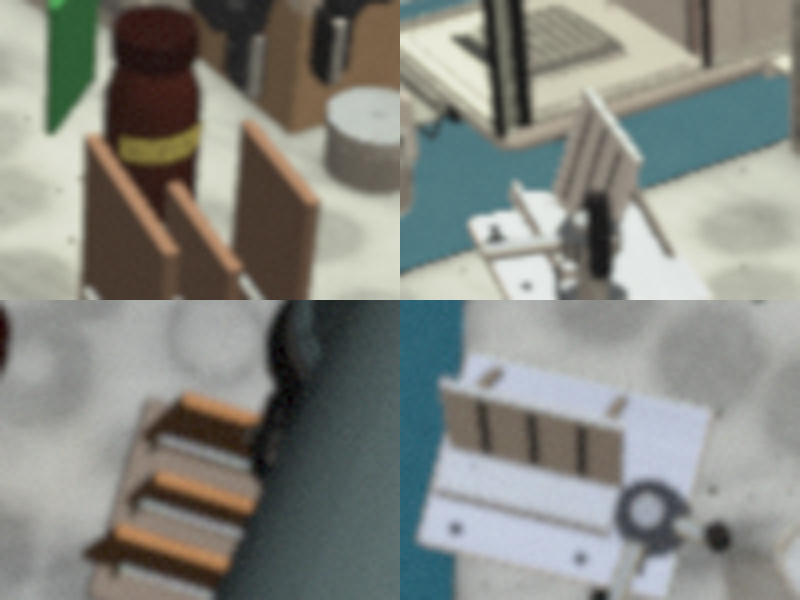

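The keeper now stands open: in the top crop its grip is at (718,537) and its finger points to the front. The fingers straddle the rear tile. Next I'll descend, grip and lift.

```bash
M='python3 -m handwheel'
$M '[[0.0005,-0.001,-0.02,0,0,0],[0,0,-0.02,0,0,0],[0,0,-0.018,0,0,0],[0,0,-0.018,0,0,0],[0,0,0,0,0,0]]'
$M '[[0,0,0,0,0,0],[0,0,0,0,0,0],[0,0,0,0,0,0],[0,0,0,0,0,0],[0,0,0,0,0,0]]' 0.0 50
$M '[[0,0,0.003,0,0,0],[0,0,0.006,0,0,0],[0,0,0.01,0,0,0],[0,0,0.01,0,0,0],[0,0,0.01,0,0,0]]'
```

```text
time_s: 8.72
position: [0.5678, -0.2529, 0.1086]
ee_rot: [-0.002, 0.803, 0.596, -0.001]
contact_force: [-0.3, -0.1, 0.3]
grip_width: 0.0362
grip_force: 0.0
time_s: 9.13
position: [0.5706, -0.2549, 0.1129]
ee_rot: [0.001, 0.803, 0.596, 0.001]
contact_force: [-0.5, 0.2, 6.7]
grip_width: 0.0075
grip_force: 50.6
time_s: 9.55
position: [0.5697, -0.2545, 0.1516]
ee_rot: [0.0, 0.803, 0.596, 0.0]
contact_force: [0.6, 0.0, -2.3]
grip_width: 0.0071
grip_force: 49.2
```

```bash
M='python3 -m handwheel'
$M '[[0,0,0.022,0,0,0],[0,0,0.022,0,0,0],[0,0,0.022,0,0,0],[0,0,0.022,0,0,0],[0,0,0.022,0,0,0]]'
$M '[[0,0.02,0,0,0,3.1],[0,0.027,0,0,0,0],[0,0.027,0,0,0,0],[0,0.027,0,0,0,0],[0,0.027,0,0,0,0]]'
$M '[[0,0.027,0,0,0,0],[0,0.027,0,0,0,0],[0,0.027,0,0,0,0],[0,0.027,0,0.805,3.235,0],[-0.001,0.027,0,0.805,3.235,0]]'
$M '[[-0.001,0.027,-0.003,0.805,3.235,0],[-0.001,0.027,-0.003,0.805,3.235,0],[-0.001,0.027,-0.004,0.805,3.235,0],[-0.001,0.02,-0.004,0.805,3.235,0],[-0.0005,0.014,-0.004,0.16,0.65,0]]'
$M '[[0,0,0,0,0,0],[0,0,0,0,0,0]]'
python3 - <<'E'
from h import *
s=sense();print(s["position"],R.from_quat(np.roll(s["ee_rot"],-1)).as_matrix().round(3).tolist(),s["qpos"])
E
```

```text
time_s: 9.97
position: [0.5694, -0.2545, 0.2624]
ee_rot: [0.0, 0.803, 0.596, 0.0]
contact_force: [0.1, 0.2, -2.8]
grip_width: 0.0071
grip_force: 49.3
time_s: 10.38
position: [0.5692, -0.1247, 0.2608]
ee_rot: [0.0, 0.786, 0.618, 0.0]
contact_force: [-0.3, 0.6, -2.0]
grip_width: 0.007
grip_force: 49.2
time_s: 10.8
position: [0.5678, 0.0107, 0.2614]
ee_rot: [-0.047, 0.785, 0.617, -0.036]
contact_force: [0.1, 0.2, -3.3]
grip_width: 0.007
grip_force: 49.5
time_s: 11.22
position: [0.5642, 0.1262, 0.2415]
ee_rot: [-0.143, 0.773, 0.608, -0.111]
contact_force: [-0.6, -0.7, -2.9]
grip_width: 0.0072
grip_force: 49.4
time_s: 11.38
position: [0.5639, 0.1234, 0.2421]
ee_rot: [-0.141, 0.774, 0.608, -0.11]
contact_force: [0.4, -1.0, -1.6]
grip_width: 0.0075
grip_force: 49.5
[0.56389205 0.12344459 0.24212765] [[0.237, 0.91, -0.342], [0.972, -0.221, 0.084], [0.001, -0.352, -0.936]] [-0.37295352  0.61823836  0.26068171  1.45553493 -0.28142252  1.43341494
 -0.28401508]
```

```bash
M='python3 -m handwheel'
$M '[[-0.0075,0.0019,-0.0212,0,0,0],[-0.0075,0.0019,-0.0212,0,0,0],[-0.0075,0.0019,-0.0212,0,0,0],[-0.0075,0.0019,-0.0212,0,0,0],[0,0,0,0,0,0]]'
python3 - <<'E'
from h import *
s=sense();print(s["position"])
bs=np.sin(np.radians(20));bc=np.cos(np.radians(20));T=[.5012,.1399]
def W(x,y,z): return np.r_[R.from_euler('z',-14,degrees=True).apply([x*bc+z*bs,y,.022-x*bs+z*bc])]+[*T,0]
A=[W(x,y,z) for x in(-.018,-.010) for y in(-.04,.04) for z in(.04,.17)]
B=[W(0,y,z) for y in(-.055,.055) for z in(0,.085)]
o=[]
for n,x0,y0 in(("side",170,100),("top",140,140)):
    im=cv2.resize(eyes.read_camera(n)[y0:y0+100,x0:x0+100,::-1],(400,400),interpolation=cv2.INTER_CUBIC).copy()
    for P,c in((A,(0,0,255)),(B,(255,0,0))):
        for q in proj(n,np.array(P)): cv2.circle(im,tuple(int(v) for v in ((q-[x0,y0]+.5)*4)),3,c,1)
    o.append(im)
cv2.imwrite("pics/p1.png",np.hstack(o))
E
```

```text
time_s: 11.8
position: [0.5306, 0.1294, 0.1551]
ee_rot: [-0.142, 0.774, 0.607, -0.113]
contact_force: [-1.3, -0.1, -2.9]
grip_width: 0.0074
grip_force: 49.5
[0.53056037 0.12939968 0.15511866]
```

View pics/p1.png

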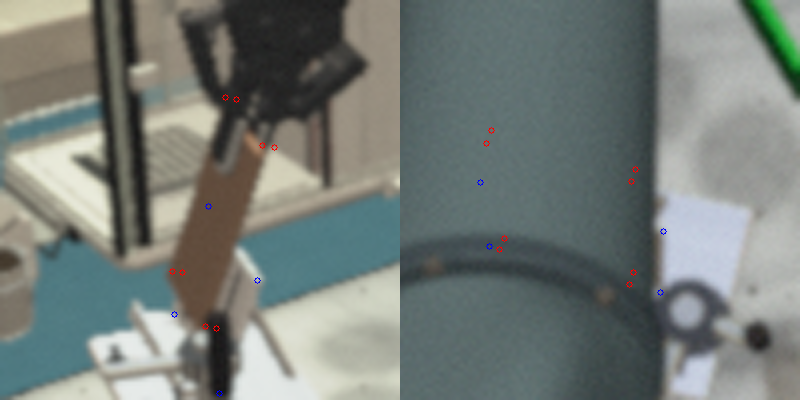

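The picture shows the tile above the bed with its near lower corner at (202,325), close to the predicted (205,326), and the board's upper corner at (257,285), where I expected it. I'll lower along the board to just above the ledge.

```bash
M='python3 -m handwheel'
$M '[[-0.003,0.0007,-0.0085,0,0,0],[-0.003,0.0007,-0.0085,0,0,0],[-0.003,0.0008,-0.0085,0,0,0],[-0.002,0.0005,-0.0056,0,0,0],[0,0,0,0,0,0]]'
$M '[[0.0018,-0.0005,-0.0007,0,0,0],[0.0018,-0.0005,-0.0007,0,0,0],[0.0018,-0.0005,-0.0007,0,0,0],[0,0,0,0,0,0],[0,0,0,0,0,0]]'
```

```text
time_s: 12.32
position: [0.5217, 0.134, 0.1251]
ee_rot: [-0.142, 0.774, 0.607, -0.111]
contact_force: [-0.9, 0.1, -2.1]
grip_width: 0.007
grip_force: 49.4
time_s: 12.73
position: [0.5288, 0.1323, 0.1244]
ee_rot: [-0.141, 0.774, 0.607, -0.11]
contact_force: [0.2, -0.4, -2.1]
grip_width: 0.0069
grip_force: 49.5
```

```bash
M='python3 -m handwheel'
$M '[[-0.0005,0.0001,-0.0014,0,0,0],[-0.0005,0.0001,-0.0014,0,0,0],[-0.0005,0.0001,-0.0014,0,0,0],[0,0,0,0,0,0],[0,0,0,0,0,0]]'
$M '[[0.0009,-0.0002,-0.0003,0,0,0],[0.0009,-0.0002,-0.0003,0,0,0],[0,0,0,0,0,0],[0,0,0,0,0,0]]'
$M '[[0.0009,-0.0002,-0.0003,0,0,0],[0.0009,-0.0002,-0.0003,0,0,0],[0,0,0,0,0,0],[0,0,0,0,0,0]]'
```

```text
time_s: 13.15
position: [0.5278, 0.1326, 0.121]
ee_rot: [-0.141, 0.774, 0.607, -0.11]
contact_force: [1.5, -1.2, 4.2]
grip_width: 0.0072
grip_force: 50.6
time_s: 13.48
position: [0.5286, 0.1325, 0.1206]
ee_rot: [-0.142, 0.774, 0.607, -0.11]
contact_force: [-0.3, -0.8, 8.0]
grip_width: 0.007
grip_force: 51.0
time_s: 13.82
position: [0.5295, 0.1324, 0.1202]
ee_rot: [-0.143, 0.773, 0.607, -0.111]
contact_force: [-1.4, -1.4, 10.8]
grip_width: 0.0074
grip_force: 51.5
```

```bash
M='python3 -m handwheel'
$M '[[0.0005,-0.0001,0.0014,0,0,0],[0,0,0,0,0,0],[0,0,0,0,0,0]]'
$M '[[0.0009,-0.0002,-0.0003,0,0,0],[0.0009,-0.0002,-0.0003,0,0,0],[0,0,0,0,0,0],[0,0,0,0,0,0]]'
$M '[[0.0009,-0.0002,-0.0003,0,0,0],[0.0009,-0.0002,-0.0003,0,0,0],[0,0,0,0,0,0],[0,0,0,0,0,0]]'
```

```text
time_s: 14.07
position: [0.5303, 0.1322, 0.1206]
ee_rot: [-0.142, 0.774, 0.607, -0.111]
contact_force: [-2.4, 0.0, 6.1]
grip_width: 0.0071
grip_force: 50.4
time_s: 14.4
position: [0.5312, 0.132, 0.1202]
ee_rot: [-0.143, 0.773, 0.607, -0.112]
contact_force: [-3.9, 0.3, 8.9]
grip_width: 0.0074
grip_force: 51.2
time_s: 14.73
position: [0.5315, 0.1319, 0.1201]
ee_rot: [-0.144, 0.773, 0.608, -0.113]
contact_force: [-8.2, -0.5, 14.9]
grip_width: 0.0075
grip_force: 51.8
```

```bash
python3 - <<'E'
from h import *
s=sense();m=R.from_quat(np.roll(s["ee_rot"],-1)).as_matrix();print(m.round(3).tolist(), "tilt",np.degrees(np.arccos(-m[2,2])),"y yaw",np.degrees(np.arctan2(m[1,1],m[0,1])))
n="side"
im=cv2.resize(eyes.read_camera(n)[120:200,180:280,::-1],(750,600),interpolation=cv2.INTER_CUBIC)
cv2.imwrite("pics/p2.png",im)
E
```

```text
[[0.236, 0.907, -0.35], [0.972, -0.22, 0.086], [0.001, -0.36, -0.933]] tilt 21.11308922725163 y yaw -13.644736847184365
```

View pics/p2.png

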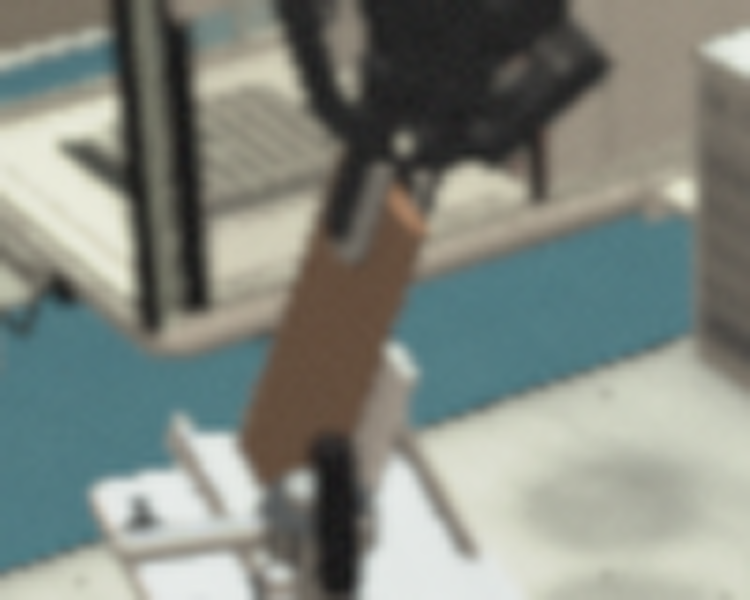

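The tile stands on the ledge with its foot near (265,480), leaning on the board but about 1° too far back. I'll back off, reduce the tilt so the foot reaches the board first, then push in gently.

```bash
M='python3 -m handwheel'
$M '[[-0.0018,0.0005,0.0022,0,0,0],[0,0,0,-0.44,-1.7,0],[0,0,0,0,0,0],[0,0,0,0,0,0]]'
$M '[[0.0009,-0.0002,-0.0003,0,0,0],[0.0005,-0.0001,-0.0002,0,0,0],[0,0,0,0,0,0],[0,0,0,0,0,0]]'
$M '[[0.0009,-0.0002,-0.0003,0,0,0],[0.0005,-0.0001,-0.0002,0,0,0],[0,0,0,0,0,0],[0,0,0,0,0,0]]'
python3 -c "
from h import *
s=sense();m=R.from_quat(np.roll(s['ee_rot'],-1)).as_matrix();print('tilt',np.degrees(np.arccos(-m[2,2])),np.degrees(np.arctan2(m[1,1],m[0,1])),s['torque'])"
```

```text
time_s: 15.12
position: [0.5309, 0.1323, 0.1211]
ee_rot: [-0.131, 0.775, 0.609, -0.102]
contact_force: [-4.6, 1.4, 3.2]
grip_width: 0.0072
grip_force: 50.2
time_s: 15.45
position: [0.5312, 0.1321, 0.121]
ee_rot: [-0.132, 0.775, 0.609, -0.104]
contact_force: [-10.0, 0.8, 9.0]
grip_width: 0.0073
grip_force: 51.3
time_s: 15.78
position: [0.5316, 0.132, 0.1209]
ee_rot: [-0.133, 0.775, 0.609, -0.104]
contact_force: [-12.0, 0.5, 12.7]
grip_width: 0.0072
grip_force: 52.7
tilt 19.48030942781541 -13.608948714632966 [0.69533609 3.61967116 0.58042111]
```

```bash
M='python3 -m handwheel'
$M '[[-0.0012,0.0003,-0.0008,0,0,0],[-0.0004,0.0001,-0.001,0,0,0],[0,0,0,0,0,0],[0,0,0,0,0,0]]'
$M '[[0,0,0,0,0,0],[0,0,0,0,0,0],[0,0,0,0,0,0]]' - 20
```

```text
time_s: 16.12
position: [0.5314, 0.1322, 0.1204]
ee_rot: [-0.132, 0.775, 0.609, -0.103]
contact_force: [-12.1, 0.3, 21.6]
grip_width: 0.007
grip_force: 54.2
time_s: 16.37
position: [0.5314, 0.1322, 0.1204]
ee_rot: [-0.132, 0.775, 0.609, -0.103]
contact_force: [-10.6, 0.4, 20.4]
grip_width: 0.0071
grip_force: 54.2
```

```bash
M='python3 -m handwheel'
$M '[[0,0,0,0,0,0],[0,0,0,0,0,0],[0,0,0,0,0,0]]' 0.012 20
$M '[[0,0,0,0,0,0],[0,0,0,0,0,0],[0,0,0,0,0,0]]' 0.03 20
python3 - <<'E'
from h import *
s=sense();m=R.from_quat(np.roll(s["ee_rot"],-1)).as_matrix();print(s["position"],m.round(3).tolist())
im=cv2.resize(eyes.read_camera("side")[120:200,180:280,::-1],(750,600),interpolation=cv2.INTER_CUBIC)
cv2.imwrite("pics/p3.png",im)
E
```

```text
time_s: 16.62
position: [0.5329, 0.1319, 0.1193]
ee_rot: [-0.131, 0.776, 0.609, -0.102]
contact_force: [-6.6, 0.6, 10.5]
grip_width: 0.012
grip_force: 5.3
time_s: 16.87
position: [0.535, 0.131, 0.1182]
ee_rot: [-0.129, 0.776, 0.609, -0.1]
contact_force: [0.3, -0.6, -0.1]
grip_width: 0.03
grip_force: 0.0
[0.53501235 0.13096367 0.11823558] [[0.238, 0.919, -0.313], [0.971, -0.225, 0.078], [0.001, -0.322, -0.947]]
```

View pics/p3.png

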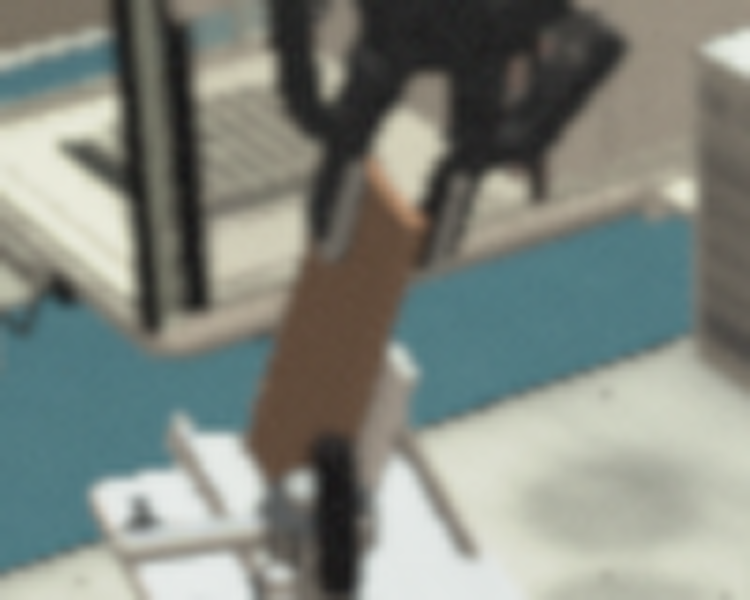

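The released tile rests back against the board, with its top corner at (425,220) and its foot near (265,478). I'll withdraw and return to the collar's grip.

```bash
M='python3 -m handwheel'
$M '[[0.003,-0.0008,0.01,0,0,0],[0.009,-0.0022,0.0265,0,0,0],[0.009,-0.0022,0.0265,0,0,0],[0.009,-0.0022,0.0265,0,0,0],[0.005,-0.0012,0.0155,0,0,0]]' 0.03
$M '[[-0.012,-0.01,0,-1.3,-5.2,0],[-0.02,-0.017,0,-1.3,-5.2,0],[-0.022,-0.018,0,-1.3,-5.2,0],[-0.022,-0.018,0,-0.65,-2.6,0],[-0.022,-0.018,0,0,0,-1.5]]' 0.045
$M '[[-0.017,-0.017,0,0,0,-1.5],[0,0,0,0,0,0],[0,0,0,0,0,0]]'
python3 - <<'E'
from h import *
s=sense();m=R.from_quat(np.roll(s["ee_rot"],-1)).as_matrix();print(s["position"],m.round(3).tolist())
ps={}
for n in("side","top"):
    im=eyes.read_camera(n)
    for t in("keeper_grip","tile"):
        for d in eyes.place_of(t,n)[:2]:
            print(n,t,d["p"],np.round(d["centre"],1),np.round(ray(n,d["centre"],.106 if t!="tile" else .0234),4)[:2])
            if t=="keeper_grip" and n not in ps: ps[n]=d["centre"]
if len(ps)==2: print(tri(ps))
E
```

```text
time_s: 17.33
position: [0.5716, 0.1221, 0.2271]
ee_rot: [-0.128, 0.776, 0.609, -0.099]
contact_force: [0.1, 0.6, -0.7]
grip_width: 0.0302
grip_force: 0.0
time_s: 17.75
position: [0.4688, 0.0415, 0.2242]
ee_rot: [-0.0, 0.794, 0.608, 0.0]
contact_force: [-0.3, -0.9, -0.5]
grip_width: 0.0449
grip_force: 0.0
time_s: 18.0
position: [0.4542, 0.024, 0.2245]
ee_rot: [-0.001, 0.803, 0.596, -0.0]
contact_force: [0.4, 0.8, -0.5]
grip_width: 0.0446
grip_force: 0.0
[0.45422875 0.02398847 0.22446268] [[0.29, 0.957, -0.001], [0.957, -0.29, 0.001], [0.001, -0.001, -1.0]]
side keeper_grip 0.76 [225.9 184.3] [0.4587 0.0227]
side tile 0.9 [213.8 185. ] [0.4964 0.1578]
top tile 0.92 [183.6 208.3] [0.4977 0.1388]
```

```bash
M='python3 -m handwheel'
$M '[[0.001,0,-0.034,0,0,0],[0,0,-0.034,0,0,0],[0,0,-0.034,0,0,0],[0,0,-0.033,0,0,0],[0,0,0,0,0,0]]'
$M '[[0,0,0,0,0,0],[0,0,0,0,0,0],[0,0,0,0,0,0],[0,0,0,0,0,0],[0,0,0,0,0,0]]' 0.0 40
$M '[[-0.0051,0.0022,0,0,0,-7],[-0.0048,0.0028,0,0,0,-7],[-0.0044,0.0034,0,0,0,-7],[-0.004,0.0039,0,0,0,-7],[-0.0035,0.0044,0,0,0,-7]]'
$M '[[-0.0029,0.0048,0,0,0,-7],[-0.0023,0.0051,0,0,0,-7],[-0.0017,0.0053,0,0,0,-7],[-0.001,0.0055,0,0,0,-7],[-0.0003,0.0056,0,0,0,-7]]'
$M '[[0.0003,0.0056,0,0,0,-7],[0.0007,0.0035,0,0,0,-4],[0,0,0,0,0,0],[0,0,0,0,0,0]]'
```

```text
time_s: 18.72
position: [0.4512, 0.0246, 0.0836]
ee_rot: [-0.003, 0.802, 0.597, -0.006]
contact_force: [-0.7, -0.2, 0.3]
grip_width: 0.0453
grip_force: 0.0
time_s: 19.13
position: [0.4566, 0.0248, 0.0902]
ee_rot: [-0.0, 0.803, 0.597, 0.001]
contact_force: [-1.2, -0.7, 7.9]
grip_width: 0.015
grip_force: 39.8
time_s: 19.55
position: [0.4343, 0.0416, 0.0901]
ee_rot: [-0.001, 0.946, 0.325, 0.001]
contact_force: [-1.5, -1.0, 12.3]
grip_width: 0.0148
grip_force: 40.4
time_s: 19.97
position: [0.4257, 0.0683, 0.0901]
ee_rot: [-0.002, 1.0, 0.025, 0.0]
contact_force: [-3.8, -2.2, 15.4]
grip_width: 0.0149
grip_force: 40.9
time_s: 20.3
position: [0.4265, 0.0776, 0.09]
ee_rot: [-0.003, 0.998, -0.068, 0.0]
contact_force: [-4.2, 0.5, 18.1]
grip_width: 0.0147
grip_force: 41.2
```

```bash
M='python3 -m handwheel'
$M '[[0.0003,0.001,0,0,0,-1],[0,0,0,0,0,0],[0,0,0,0,0,0]]'
$M '[[0.0003,0.001,0,0,0,-1],[0,0,0,0,0,0],[0,0,0,0,0,0]]'
$M '[[0.0003,0.001,0,0,0,-1],[0,0,0,0,0,0],[0,0,0,0,0,0]]'
```

```text
time_s: 20.55
position: [0.4267, 0.0783, 0.09]
ee_rot: [-0.003, 0.997, -0.076, -0.0]
contact_force: [-6.6, -0.4, 18.6]
grip_width: 0.0147
grip_force: 41.3
time_s: 20.8
position: [0.4268, 0.0788, 0.09]
ee_rot: [-0.002, 0.996, -0.085, -0.0]
contact_force: [-6.1, -2.3, 21.3]
grip_width: 0.0147
grip_force: 41.4
time_s: 21.05
position: [0.4268, 0.0789, 0.09]
ee_rot: [-0.002, 0.996, -0.094, -0.0]
contact_force: [-7.1, -5.2, 22.5]
grip_width: 0.0148
grip_force: 41.6
```

```bash
M='python3 -m handwheel'
$M '[[0.0003,0.0015,0,0,0,0],[0,0,0,0,0,0],[0,0,0,0,0,0]]'
$M '[[0,-0.002,0,0,0,0],[0,0,0,0,0,0],[0,0,0,0,0,0],[0,0,0,0,0,0]]' 0.04
$M '[[0,0,0.02,0,0,0],[0,0,0.035,0,0,0],[0,0,0.035,0,0,0],[-0.02,-0.02,0.03,0,0,0],[-0.03,-0.03,0.02,0,0,0]]'
$M '[[-0.03,-0.04,0.01,0,0,0],[-0.03,-0.04,0.01,0,0,0],[-0.02,-0.04,0.01,0,0,0],[0,-0.03,0,0,0,0],[0,0,0,0,0,0]]'
python3 - <<'E'
from h import *
o=[]
for n,x,y in(("side",175,125),("top",145,165)):
    o.append(cv2.resize(eyes.read_camera(n)[y:y+80,x:x+80,::-1],(400,400),interpolation=cv2.INTER_CUBIC))
    print(n,[(t,[np.round(d["centre"],1).tolist() for d in eyes.place_of(t,n)[:1]]) for t in("bottle","beaker","jar","tile_wide","keeper_grip","tile")])
cv2.imwrite("pics/p4.png",np.hstack(o))
E
```

```text
time_s: 21.3
position: [0.4268, 0.079, 0.09]
ee_rot: [-0.001, 0.996, -0.094, -0.0]
contact_force: [-7.3, -8.3, 23.3]
grip_width: 0.0153
grip_force: 41.9
time_s: 21.63
position: [0.4275, 0.0799, 0.0887]
ee_rot: [-0.002, 0.996, -0.093, 0.0]
contact_force: [0.4, -0.8, -0.2]
grip_width: 0.0401
grip_force: 0.0
time_s: 22.05
position: [0.3836, 0.0333, 0.2287]
ee_rot: [-0.001, 0.996, -0.092, 0.002]
contact_force: [0.2, -0.5, 3.1]
grip_width: 0.0399
grip_force: 0.0
time_s: 22.47
position: [0.3155, -0.0986, 0.2514]
ee_rot: [-0.004, 0.995, -0.096, 0.0]
contact_force: [0.4, 0.3, 0.1]
grip_width: 0.04
grip_force: 0.0
side [('bottle', [[309.7, 219.4]]), ('beaker', [[238.4, 237.5]]), ('jar', [[164.8, 181.2]]), ('tile_wide', [[299.3, 262.4]]), ('keeper_grip', [[205.1, 176.8]]), ('tile', [[213.0, 184.4]])]
top [('bottle', [[277.4, 161.7]]), ('beaker', [[254.5, 228.7]]), ('jar', [[127.3, 240.5]]), ('tile_wide', [[330.7, 213.2]]), ('keeper_grip', [[207.9, 235.4]]), ('tile', [[183.1, 206.3]])]
```

View pics/p4.png

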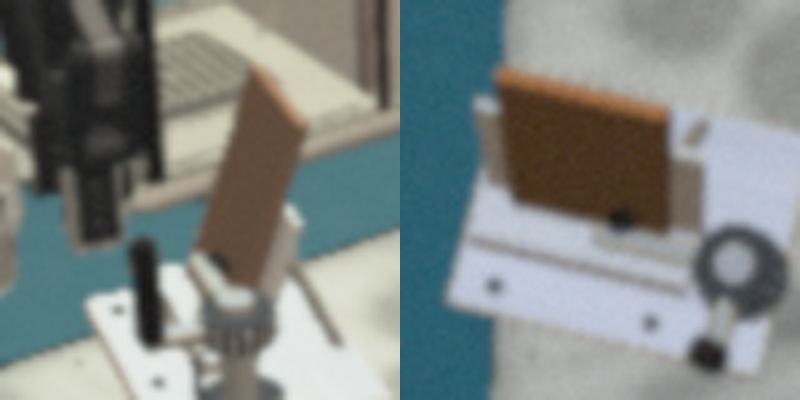

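```bash
python3 - <<'E'
from fit import *
bs=np.sin(np.radians(20));bc=np.cos(np.radians(20))
def W(x,y,z,d=0): return R.from_euler('z',-14,degrees=True).apply([x*bc+z*bs,y,.022-x*bs+z*bc])+[.5012,.1399,0]
P=[W(x,y,.13) for x,y in((-.008,-.04),(0,-.04),(0,.04),(-.008,.04))]
for n,b in(("top",(150,165,70,40)),("side",(215,130,30,35))):
    o=bright(n,b); print(n,[(a,c.round(1)) for a,c,p in o],"pred centre",proj(n,W(-.004,0,.13)).round(1),"corners",proj(n,P).round(1).tolist())
    a,c,p=max(o,key=lambda t:t[0]); print(p.min(0),p.max(0))
    q=proj(n,[W(-.004,0,.13),W(-.001,0,.13),W(-.004,0,.132),W(-.004,.003,.13)]);print("px per 3mm x,2mm z,3mm y",(q[1:]-q[0]).round(2).tolist())
    if n=="top":
        w=np.array([ray(n,k,W(-.004,0,.13)[2])[:2] for k in p]);C=w.mean(0);e,v=np.linalg.eigh(np.cov((w-C).T));d=v[:,1]*np.sign(v[1,1]);print("yaw",np.degrees(np.arctan2(-d[0],d[1])),C,W(-.004,0,.13))
    im=eyes.read_camera(n).max(2);bb=(195,222,35,30) if n=="top" else (195,165,25,35)
    m=(im[bb[1]:bb[1]+bb[3],bb[0]:bb[0]+bb[2]]<75).astype(np.uint8);k,l,st,c=cv2.connectedComponentsWithStats(m)
    for i in range(1,k):
        if st[i,4]>8: print("grip",n,st[i,4],(c[i]+bb[:2]).round(1))
    for th in(0,.05,.1,.25):
        e=-.2443+np.pi+th; print(th,proj(n,[.4695+.045*np.cos(e),.0665+.045*np.sin(e),.122 if n=="top" else .1]).round(1))
E
```

```text
top [(np.int32(55), array([181.2, 183. ]))] pred centre [[181.6 183.5]] corners [[198.4, 189.7], [199.5, 186.6], [164.8, 177.4], [163.7, 180.4]]
[166 179] [197 187]
px per 3mm x,2mm z,3mm y [[0.41, -1.13], [-0.02, -0.43], [-1.3, -0.35]]
yaw -13.004343045927184 [0.54171836 0.13094307] [0.54069477 0.13005285 0.14552812]
grip top 17 [215.8 224.4]
grip top 26 [206.2 235.8]
0 [[204.6 236. ]]
0.05 [[205.6 236.3]]
0.1 [[206.6 236.5]]
0.25 [[209.6 236.7]]
side [] pred centre [[230.9 144.6]] corners [[234.2, 150.9], [237.0, 151.3], [227.8, 138.6], [225.0, 138.2]]Traceback (most recent call last):
  File "<stdin>", line 7, in <module>
ValueError: max() iterable argument is empty
```

```bash
python3 - <<'E'
from h import *
top0=cv2.imread("pics/top0.png");side0=cv2.imread("pics/side0.png")
now={n:eyes.read_camera(n)[:,:,::-1] for n in("top","side")}
def blob(im,b,th):
    w=np.clip(th-im[b[1]:b[1]+b[3],b[0]:b[0]+b[2]].max(2).astype(float),0,None);Y,X=np.mgrid[b[1]:b[1]+b[3],b[0]:b[0]+b[2]]
    return np.round([(w*X).sum()/w.sum(),(w*Y).sum()/w.sum(),(w>0).sum()],2)
for th in(70,90,110):
    print(th,"top",blob(top0,(202,231,13,11),th),blob(now["top"],(199,230,14,11),th),"side",blob(side0,(199,170,11,27),th),blob(now["side"],(197,170,13,28),th))
for nm,p in(("start",(.4248,.0687)),("open",(.4556,.0242)),("end",(.4268,.079))):
    print(nm,"top",proj("top",[*p,.122]).round(1),"side",proj("side",[*p,.093]).round(1))
o=[cv2.resize(i[y:y+50,x:x+50],(400,400),interpolation=cv2.INTER_CUBIC) for i,x,y in((top0,185,200),(now["top"],185,200))]
cv2.imwrite("pics/k.png",np.hstack(o))
E
```

```text
[ WARN:0@0.023] global loadsave.cpp:275 findDecoder imread_('pics/top0.png'): can't open/read file: check file path/integrity
Traceback (most recent call last):
TypeError: 'NoneType' object is not subscriptable
```

```bash
python3 - <<'E'
from h import *
cr=cv2.imread("pics/crops.png");T0=cr[300:,400:];S0=cr[:300,400:]
g2=cv2.imread("pics/g2.png")[300:,400:]
now={n:eyes.read_camera(n)[:,:,::-1] for n in("top","side")}
T1=cv2.resize(now["top"][165:240,150:250],(400,300),interpolation=cv2.INTER_CUBIC)
S1=cv2.resize(now["side"][135:210,185:285],(400,300),interpolation=cv2.INTER_CUBIC)
def blob(im,b,th,o):
    x,y,X,Y=b;w=np.clip(th-im[y:Y,x:X].max(2).astype(float),0,None);yy,xx=np.mgrid[y:Y,x:X]
    return np.round([(w*xx).sum()/w.sum()/4+o[0]-.4,(w*yy).sum()/w.sum()/4+o[1]-.4],2)
for th in(70,100):
    print(th,"top",blob(T0,(212,262,258,300),th,(150,165)),blob(g2,(300,215,345,260),th,(150,165)),blob(T1,(205,262,258,300),th,(150,165)),"side",blob(S0,(60,145,92,245),th,(185,135)),blob(S1,(55,145,92,245),th,(185,135)))
for nm,p in(("start",(.4248,.0687)),("open",(.4556,.0242)),("end",(.4268,.079))):
    print(nm,"top",proj("top",[*p,.122]).round(1),"side",proj("side",[*p,.093]).round(1))
cv2.imwrite("pics/k.png",np.hstack([cv2.resize(t[100:300,130:330],(400,400),interpolation=cv2.INTER_CUBIC) for t in(T0,T1)]))
E
```

```text
70 top [208.18 236.16] [229.16 224.16] [206.24 235.85] side [204.54 183.73] [203.89 182.9 ]
100 top [208.1  236.19] [229.16 224.13] [206.15 235.84] side [204.51 183.49] [203.87 182.62]
start top [[208.5 236.6]] side [[204.7 185.1]]
open top [[228.6 223.2]] side [[224.7 189. ]]
end top [[203.9 235.6]] side [[203.4 183.1]]
```

View pics/k.png

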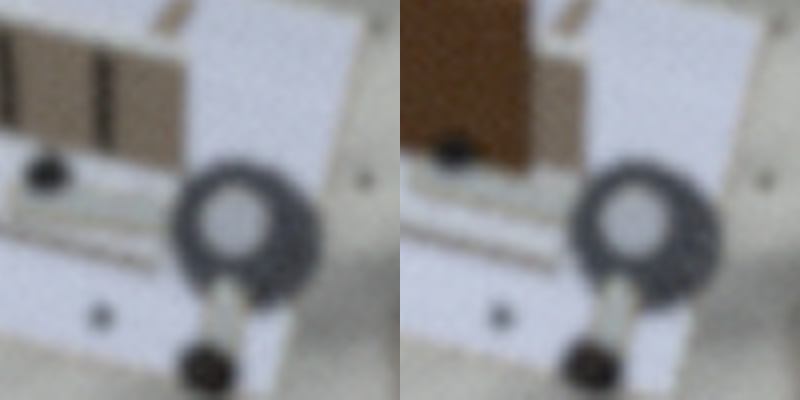

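The network and dark-blob positions put the grip about 5 mm short of where the gripper left it: top (206.2,235.9) against an expected (203.9,235.6). The lock isn't fully home, so it was probably dragged when I withdrew. I'll regrip, push it to the stop and leave straight up.

```bash
M='python3 -m handwheel'
$M '[[0.018,0.028,-0.01,0,0,0],[0.018,0.028,-0.01,0,0,0],[0.018,0.028,-0.01,0,0,0],[0.018,0.028,-0.01,0,0,0],[0.018,0.028,-0.01,0,0,0]]' 0.04
$M '[[0.018,0.028,-0.01,0,0,4],[0,0,0,0,0,0],[0,0,0,0,0,0],[0,0,0,0,0,0]]'
python3 -c "
from h import *
s=sense();m=R.from_quat(np.roll(s['ee_rot'],-1)).as_matrix();print(m.round(3).tolist())"
```

```text
time_s: 23.93
position: [0.4022, 0.0407, 0.2024]
ee_rot: [-0.001, 0.996, -0.093, -0.002]
contact_force: [0.4, -0.2, 1.5]
grip_width: 0.0399
grip_force: 0.0
time_s: 24.27
position: [0.4187, 0.0662, 0.1935]
ee_rot: [-0.002, 0.998, -0.059, -0.002]
contact_force: [-0.1, -0.9, 0.1]
grip_width: 0.04
grip_force: 0.0
[[0.993, -0.118, -0.005], [-0.118, -0.993, 0.003], [-0.005, -0.003, -1.0]]
```

```bash
M='python3 -m handwheel'
$M '[[0.0065,0.007,0,0,0,0],[0,0,-0.03,0,0,0],[0,0,-0.03,0,0,0],[0,0,-0.025,0,0,0],[0,0,-0.018,0,0,0]]'
$M '[[0,0,0,0,0,0],[0,0,0,0,0,0],[0,0,0,0,0,0],[0,0,0,0,0,0],[0,0,0,0,0,0]]' 0.0 40
$M '[[0.0004,0.0015,0,0,0,-2],[0.0004,0.0015,0,0,0,-2],[0.0004,0.0015,0,0,0,-2],[0,0,0,0,0,0],[0,0,0,0,0,0]]'
$M '[[0.0004,0.0015,0,0,0,0],[0.0004,0.0015,0,0,0,0],[0,0,0,0,0,0],[0,0,0,0,0,0]]'
```

```text
time_s: 24.68
position: [0.4252, 0.0739, 0.0895]
ee_rot: [-0.002, 0.998, -0.059, -0.002]
contact_force: [-0.5, -0.5, -0.4]
grip_width: 0.0399
grip_force: 0.0
time_s: 25.1
position: [0.4254, 0.074, 0.0912]
ee_rot: [-0.002, 0.998, -0.059, -0.002]
contact_force: [-1.7, -1.1, -6.2]
grip_width: 0.0144
grip_force: 39.6
time_s: 25.52
position: [0.4262, 0.0789, 0.0911]
ee_rot: [-0.003, 0.994, -0.11, -0.003]
contact_force: [-5.7, 0.9, 4.1]
grip_width: 0.0147
grip_force: 40.8
time_s: 25.85
position: [0.4262, 0.0791, 0.091]
ee_rot: [-0.001, 0.994, -0.111, -0.003]
contact_force: [-7.8, -7.8, 8.9]
grip_width: 0.0147
grip_force: 41.3
```

```bash
M='python3 -m handwheel'
$M '[[-0.0003,-0.001,0,0,0,0],[0,0,0,0,0,0]]'
$M '[[0,0,0,0,0,0],[0,0,0,0,0,0],[0,0,0,0,0,0],[0,0,0,0,0,0]]' 0.045
$M '[[0,0,0,0,0,0],[0,0,0,0,0,0],[0,0,0.01,0,0,0],[0,0,0.02,0,0,0],[0,0,0.03,0,0,0]]'
$M '[[0,0,0.03,0,0,0],[0,0,0.03,0,0,0],[0,0,0.02,0,0,0],[0,0,0,0,0,0],[0,0,0,0,0,0]]'
$M '[[-0.01,-0.03,0,0,0,0],[-0.01,-0.035,0,0,0,0],[-0.01,-0.035,0,0,0,0],[-0.01,-0.035,0,0,0,0],[0,0,0,0,0,0]]'
cat > chk.py <<'E'
from h import *
def blob(im,b,th):
    w=np.clip(th-im[b[1]:b[1]+b[3],b[0]:b[0]+b[2]].max(2).astype(float),0,None);Y,X=np.mgrid[b[1]:b[1]+b[3],b[0]:b[0]+b[2]]
    return np.round([(w*X).sum()/w.sum(),(w*Y).sum()/w.sum(),(w>0).sum()],2)
t=eyes.read_camera("top");print(blob(t,(198,229,16,12),80)); print([(d["centre"],d["p"]) for d in eyes.place_of("tile","top")[:1]])
print([int(v) for v in t[236,195:220].max(1)])
E
python3 chk.py
```

```text
time_s: 26.02
position: [0.4262, 0.079, 0.0911]
ee_rot: [-0.002, 0.994, -0.111, -0.003]
contact_force: [-7.3, -3.8, 6.7]
grip_width: 0.0146
grip_force: 41.0
time_s: 26.35
position: [0.4283, 0.0809, 0.091]
ee_rot: [-0.002, 0.994, -0.11, -0.001]
contact_force: [-0.3, -0.7, 0.3]
grip_width: 0.0449
grip_force: 0.0
time_s: 26.77
position: [0.4259, 0.08, 0.1501]
ee_rot: [-0.001, 0.994, -0.111, -0.004]
contact_force: [0.8, 0.3, 1.0]
grip_width: 0.0454
grip_force: 0.0
time_s: 27.18
position: [0.4277, 0.0812, 0.2311]
ee_rot: [-0.003, 0.994, -0.11, -0.001]
contact_force: [-0.5, -0.9, 0.1]
grip_width: 0.0452
grip_force: 0.0
time_s: 27.6
position: [0.3842, -0.0598, 0.2297]
ee_rot: [-0.002, 0.993, -0.115, -0.003]
contact_force: [-0.7, -0.3, -0.5]
grip_width: 0.0449
grip_force: 0.0
[206.2  235.91  28.  ]
[([182.7, 208.9], 0.65)]
[172, 169, 164, 170, 174, 174, 160, 124, 80, 51, 47, 36, 39, 38, 76, 142, 192, 216, 218, 220, 214, 200, 171, 159, 156]
```

```bash
python3 - <<'E'
from h import *
from scipy.optimize import least_squares
obs=[(208.15,236.17),(229.16,224.15),(206.2,235.88)]
for z in(.118,.122):
    w=np.array([ray("top",p,z)[:2] for p in obs]);print(w.round(4).tolist())
    s=least_squares(lambda c:np.hypot(*(w-c).T)-.045,[.47,.067]);d=w-s.x;print("centre",s.x.round(4),"res mm",(s.fun*1e3).round(2),"keeper angles",((np.arctan2(d[:,1],d[:,0])+.2443-np.pi)%(2*np.pi)).round(3))
# edges of base plate & lip for yaw: line of the lip / base front edge in top picture
t=eyes.read_camera("top")
m=eyes.outline_of("stand","top")[0]["mask"].astype(np.uint8)
g=cv2.cvtColor(t,cv2.COLOR_RGB2GRAY)
l=cv2.createLineSegmentDetector().detect(cv2.resize(g[165:245,145:235],None,fx=4,fy=4,interpolation=cv2.INTER_CUBIC))[0][:,0]
for a in l:
    L=np.hypot(a[2]-a[0],a[3]-a[1])
    if L>60:
        q=a/4+np.array([145,165,145,165]);A,B=ray("top",q[:2],.012),ray("top",q[2:],.012);print(q.round(1),"L",round(L/4,1),"ang",round(np.degrees(np.arctan2(B[1]-A[1],B[0]-A[0]))%90-90,2))
E
```

```text
[[0.4258, 0.0698], [0.4538, 0.023], [0.4264, 0.0742]]
centre [0.4705 0.0648] res mm [-0.07  0.01  0.06] keeper angles [0.133 1.434 0.034]
[[0.4257, 0.0695], [0.4535, 0.0229], [0.4263, 0.0739]]
centre [0.4703 0.0646] res mm [-0.06  0.01  0.06] keeper angles [0.135 1.431 0.037]
[186.  209.8 168.  205.8] L 18.4 ang -11.77
[160.9 198.2 153.9 225.3] L 28.0 ang -12.17
[201.8 224.6 158.5 214.1] L 44.5 ang -12.76
[181.  184.3 198.1 187.9] L 17.5 ang -10.9
[159.5 211.9 200.9 221.8] L 42.6 ang -12.53
```

```bash
python3 -c "
from station import r
print(r.hand_in())"
```

```text
the job is handed in; nothing more can be done
None
```

I handed the job in at about 28 s: the tile measured within about 1 mm of its seat on the stand, and the keeper is back at its stop (about 0.01–0.03 rad by measurement), though no picture showed the locked mark itself.

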